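Find the setting case whose plug has come loose and hold it out

TASK

One of the three sealed cases rattles because its steel plug has come loose. Working from your left pad to the right one, lift each case in turn and shake it by rocking it about 20 degrees, far end down and then near end down, with the other two standing on their own pads, and set it back upright on its own pad before you take another. When all three have been shaken, hold the one that rattles out forward, still, above the bowl stand with at least 60 mm of clear air under it, tipped about 15 degrees end-down (either end) so that the loose plug lies against the low end, and finish while holding it there; leave the two sound cases on their pads and do not disturb the bowl stand, the ring gauge or the rosewood handle.

Things in the scene. Friction and masses are not known exactly. Their poses are not given: they have to be found in the camera images.
- case_a: sealed wooden case, 110 long (x) x 50 wide (y) x 46 high, 0.3 to 0.5 kg, one of three alike, upright on a pad (which pad varies). Origin: centre of its underside, z up, x away from the robot. Grip across the 50 mm width at mid-length. Through a sight slot 92 x 10 along x in its top a captive steel plug shows (30 mm long, 0.12 kg): wedged fast in two cases, loose in one
- case_b: sealed wooden case, 110 long (x) x 50 wide (y) x 46 high, 0.3 to 0.5 kg, one of three alike, upright on a pad (which pad varies). Origin: centre of its underside, z up, x away from the robot. Grip across the 50 mm width at mid-length. Through a sight slot 92 x 10 along x in its top a captive steel plug shows (30 mm long, 0.12 kg): wedged fast in two cases, loose in one
- case_c: sealed wooden case, 110 long (x) x 50 wide (y) x 46 high, 0.3 to 0.5 kg, one of three alike, upright on a pad (which pad varies). Origin: centre of its underside, z up, x away from the robot. Grip across the 50 mm width at mid-length. Through a sight slot 92 x 10 along x in its top a captive steel plug shows (30 mm long, 0.12 kg): wedged fast in two cases, loose in one
- plug_a (a joint): steel plug's centre along case_a's x (m), 0 at mid-length, stops at +-0.029; starts within 17 mm of 0 in every case, loose or not. A wedged plug never shifts. The loose one stays put while the case is level and still, runs to the low end when tipped end-down by 0.1 rad or more, or slides when shaken briskly along x, and knocks on the stops
- plug_b (a joint): steel plug's centre along case_b's x (m), 0 at mid-length, stops at +-0.029; starts within 17 mm of 0 in every case, loose or not. A wedged plug never shifts. The loose one stays put while the case is level and still, runs to the low end when tipped end-down by 0.1 rad or more, or slides when shaken briskly along x, and knocks on the stops
- plug_c (a joint): steel plug's centre along case_c's x (m), 0 at mid-length, stops at +-0.029; starts within 17 mm of 0 in every case, loose or not. A wedged plug never shifts. The loose one stays put while the case is level and still, runs to the low end when tipped end-down by 0.1 rad or more, or slides when shaken briskly along x, and knocks on the stops
- pad_left (a point): centre of the left (+y, the robot's left) of three cork pads (130 along board x, 70 along board y), on the top of a fixed dark wood board 160 x 360 x 10 lying on the tile; the pads are 120 mm apart along the board's y. z up, x along the pad, about away from the robot
- pad_middle (a point): centre of the middle of three cork pads (130 along board x, 70 along board y), on the top of a fixed dark wood board 160 x 360 x 10 lying on the tile; the pads are 120 mm apart along the board's y. z up, x along the pad, about away from the robot
- pad_right (a point): centre of the right (-y, the robot's right) of three cork pads (130 along board x, 70 along board y), on the top of a fixed dark wood board 160 x 360 x 10 lying on the tile; the pads are 120 mm apart along the board's y. z up, x along the pad, about away from the robot
- bowl_stand: lacquered persimmon-wood bowl stand, a loose round spool 84 across and 40 high on the tile beyond the board; origin at the centre of its underside. The case is to be held out above it; do not disturb it
- ring_gauge: bystander: loose bone ring gauge, 64 outside, 48 inside, 14 high, lying on the tile to the left; origin at the centre of its underside
- stub_handle: bystander: stubby rosewood handle, about 92 long and 32 thick, lying on the tile to the right; origin under its middle, long axis x
Mind the look-alikes: they are no part of the job. What is shaped like the case_b but pink or turquoise is not meant. What is shaped like the case_c but black or blue is not meant.

How it is judged:
On the way, in this order (a step that is already met when the one before it is completed fails the run):
1. the case from the left pad, lifted 35 mm or more in the gripper, is tipped far end down (over 0.15 rad), the other two standing on their own pads (((height (world z) of case_a above 0.045 m and angle between case_a's own x axis and vertical above 1.72 rad and contact force between the fingers and case_a above 0.5 N and distance of each of case_b, case_c from where it was at the start of the episode below 0.03 m and horizontal distance between each of case_b, case_c and pad_left above 0.06 m) or (height (world z) of case_b above 0.045 m and angle between case_b's own x axis and vertical above 1.72 rad and contact force between the fingers and case_b above 0.5 N and distance of each of case_a, case_c from where it was at the start of the episode below 0.03 m and horizontal distance between each of case_a, case_c and pad_left above 0.06 m) or (height (world z) of case_c above 0.045 m and angle between case_c's own x axis and vertical above 1.72 rad and contact force between the fingers and case_c above 0.5 N and distance of each of case_a, case_b from where it was at the start of the episode below 0.03 m and horizontal distance between each of case_a, case_b and pad_left above 0.06 m))), for 0.03 s.
2. the case from the left pad, lifted 35 mm or more in the gripper, is tipped near end down (over 0.15 rad), the other two standing on their own pads (((height (world z) of case_a above 0.045 m and angle between case_a's own x axis and vertical below 1.42 rad and contact force between the fingers and case_a above 0.5 N and distance of each of case_b, case_c from where it was at the start of the episode below 0.03 m and horizontal distance between each of case_b, case_c and pad_left above 0.06 m) or (height (world z) of case_b above 0.045 m and angle between case_b's own x axis and vertical below 1.42 rad and contact force between the fingers and case_b above 0.5 N and distance of each of case_a, case_c from where it was at the start of the episode below 0.03 m and horizontal distance between each of case_a, case_c and pad_left above 0.06 m) or (height (world z) of case_c above 0.045 m and angle between case_c's own x axis and vertical below 1.42 rad and contact force between the fingers and case_c above 0.5 N and distance of each of case_a, case_b from where it was at the start of the episode below 0.03 m and horizontal distance between each of case_a, case_b and pad_left above 0.06 m))), for 0.03 s.
3. the case from the middle pad, lifted 35 mm or more in the gripper, is tipped far end down (over 0.15 rad), the other two standing on their own pads (((height (world z) of case_a above 0.045 m and angle between case_a's own x axis and vertical above 1.72 rad and contact force between the fingers and case_a above 0.5 N and distance of each of case_b, case_c from where it was at the start of the episode below 0.03 m and horizontal distance between each of case_b, case_c and pad_middle above 0.06 m) or (height (world z) of case_b above 0.045 m and angle between case_b's own x axis and vertical above 1.72 rad and contact force between the fingers and case_b above 0.5 N and distance of each of case_a, case_c from where it was at the start of the episode below 0.03 m and horizontal distance between each of case_a, case_c and pad_middle above 0.06 m) or (height (world z) of case_c above 0.045 m and angle between case_c's own x axis and vertical above 1.72 rad and contact force between the fingers and case_c above 0.5 N and distance of each of case_a, case_b from where it was at the start of the episode below 0.03 m and horizontal distance between each of case_a, case_b and pad_middle above 0.06 m))), for 0.03 s.
4. the case from the middle pad, lifted 35 mm or more in the gripper, is tipped near end down (over 0.15 rad), the other two standing on their own pads (((height (world z) of case_a above 0.045 m and angle between case_a's own x axis and vertical below 1.42 rad and contact force between the fingers and case_a above 0.5 N and distance of each of case_b, case_c from where it was at the start of the episode below 0.03 m and horizontal distance between each of case_b, case_c and pad_middle above 0.06 m) or (height (world z) of case_b above 0.045 m and angle between case_b's own x axis and vertical below 1.42 rad and contact force between the fingers and case_b above 0.5 N and distance of each of case_a, case_c from where it was at the start of the episode below 0.03 m and horizontal distance between each of case_a, case_c and pad_middle above 0.06 m) or (height (world z) of case_c above 0.045 m and angle between case_c's own x axis and vertical below 1.42 rad and contact force between the fingers and case_c above 0.5 N and distance of each of case_a, case_b from where it was at the start of the episode below 0.03 m and horizontal distance between each of case_a, case_b and pad_middle above 0.06 m))), for 0.03 s.
5. the case from the right pad, lifted 35 mm or more in the gripper, is tipped far end down (over 0.15 rad), the other two standing on their own pads (((height (world z) of case_a above 0.045 m and angle between case_a's own x axis and vertical above 1.72 rad and contact force between the fingers and case_a above 0.5 N and distance of each of case_b, case_c from where it was at the start of the episode below 0.03 m and horizontal distance between each of case_b, case_c and pad_right above 0.06 m) or (height (world z) of case_b above 0.045 m and angle between case_b's own x axis and vertical above 1.72 rad and contact force between the fingers and case_b above 0.5 N and distance of each of case_a, case_c from where it was at the start of the episode below 0.03 m and horizontal distance between each of case_a, case_c and pad_right above 0.06 m) or (height (world z) of case_c above 0.045 m and angle between case_c's own x axis and vertical above 1.72 rad and contact force between the fingers and case_c above 0.5 N and distance of each of case_a, case_b from where it was at the start of the episode below 0.03 m and horizontal distance between each of case_a, case_b and pad_right above 0.06 m))), for 0.03 s.
6. the case from the right pad, lifted 35 mm or more in the gripper, is tipped near end down (over 0.15 rad), the other two standing on their own pads (((height (world z) of case_a above 0.045 m and angle between case_a's own x axis and vertical below 1.42 rad and contact force between the fingers and case_a above 0.5 N and distance of each of case_b, case_c from where it was at the start of the episode below 0.03 m and horizontal distance between each of case_b, case_c and pad_right above 0.06 m) or (height (world z) of case_b above 0.045 m and angle between case_b's own x axis and vertical below 1.42 rad and contact force between the fingers and case_b above 0.5 N and distance of each of case_a, case_c from where it was at the start of the episode below 0.03 m and horizontal distance between each of case_a, case_c and pad_right above 0.06 m) or (height (world z) of case_c above 0.045 m and angle between case_c's own x axis and vertical below 1.42 rad and contact force between the fingers and case_c above 0.5 N and distance of each of case_a, case_b from where it was at the start of the episode below 0.03 m and horizontal distance between each of case_a, case_b and pad_right above 0.06 m))), for 0.03 s.
At the end, for the whole second after the job is handed in: The case with its plug run to a stop (25 mm or more off middle) is held still, tilted under 0.6 rad, within 50 mm horizontally of the bowl stand, 100 mm or more above the tile; the others stand upright within 30 mm of their starts; bystanders moved under 30 mm ((((value of joint plug_a above 0.025 m or value of joint plug_a below -0.025 m) and horizontal distance between case_a and bowl_stand below 0.05 m and height (world z) of case_a above 0.1 m and angle between case_a's own z axis and vertical below 0.6 rad and linear speed of case_a below 0.03 m/s and contact force between the fingers and case_a above 1 N and distance of each of case_b, case_c from where it was at the start of the episode below 0.03 m and angle between each of case_b, case_c's own z axis and vertical below 0.1 rad and linear speed of each of case_b, case_c below 0.02 m/s) or ((value of joint plug_b above 0.025 m or value of joint plug_b below -0.025 m) and horizontal distance between case_b and bowl_stand below 0.05 m and height (world z) of case_b above 0.1 m and angle between case_b's own z axis and vertical below 0.6 rad and linear speed of case_b below 0.03 m/s and contact force between the fingers and case_b above 1 N and distance of each of case_a, case_c from where it was at the start of the episode below 0.03 m and angle between each of case_a, case_c's own z axis and vertical below 0.1 rad and linear speed of each of case_a, case_c below 0.02 m/s) or ((value of joint plug_c above 0.025 m or value of joint plug_c below -0.025 m) and horizontal distance between case_c and bowl_stand below 0.05 m and height (world z) of case_c above 0.1 m and angle between case_c's own z axis and vertical below 0.6 rad and linear speed of case_c below 0.03 m/s and contact force between the fingers and case_c above 1 N and distance of each of case_a, case_b from where it was at the start of the episode below 0.03 m and angle between each of case_a, case_b's own z axis and vertical below 0.1 rad and linear speed of each of case_a, case_b below 0.02 m/s)) and distance of each of bowl_stand, ring_gauge, stub_handle from where it was at the start of the episode below 0.03 m); the arm keeps its last pose, push and grip.
It fails at once if the bowl stand is moved by 30 mm or more (distance of bowl_stand from where it was at the start of the episode above 0.03 m).
It fails at once if the ring gauge is moved by 30 mm or more (distance of ring_gauge from where it was at the start of the episode above 0.03 m).
It fails at once if the rosewood handle is moved by 30 mm or more (distance of stub_handle from where it was at the start of the episode above 0.03 m).
It also fails if it takes over 72 s, if anything falls off the work surface, if the arm or the gripper's body presses on something with over 40 N, if the wrist force passes 120 N, or if a joint passes its speed limit or range.

ROBOT

A 7-joint arm with a two-finger parallel gripper is mounted at the origin on the work surface. World frame = base frame: x ahead of the robot, y to its left, z up, the work surface at z = 0. Lengths are in m, angles in rad, forces in N, time in s.
With the tool pointing down it reaches from about 0.425 to 0.875 m from the base axis. Payload 9.9 kg.
Tool frame: the origin (TCP) lies on the centre line of the jaws, within the pads' length; the fingertips stand 14 mm ahead of it and the grasp point (between the pads) lies 5 mm behind it; x points along the fingers, z is the direction in which the jaws open and shut, and the axes are right-handed (so a half turn about x gives the same grasp; the last joint's range is limited). The gripper opens to 85 mm and grips with 20 to 120 N. Pads are 22 mm wide; open, the fingers measure 114 mm over their backs; the gripper's body (76 mm by 85 mm) begins 54 mm behind the grasp point. The pads swing forward as they close: fully open they stand 13 mm farther back than shut.
Start: joints at [-1.232, 0.576, 0.025, 1.437, -0.015, 1.129, -0.057], TCP at [0.277, 0.616, 0.245] pointing down, gripper open.
Joint ranges: [-2.76, 2.76], [-0.34, 2.15], [-1.52, 1.57], [0.19, 2.46], [-1.09, 4.23], [0.17, 1.99], [-2.82, 2.82]. Speed limits (rad/s): [2.22, 2.22, 3.01, 3.01, 3.14, 3.14, 3.14].

INTERFACE

Orientations are given as a unit quaternion [w, x, y, z].
In Python, from rig import get_state, camera, camera_info, sign_off gives the robot as it stands.
- The arm moves only by the tool apply_moves, never from a script. Its argument "targets" is a list of rows, each an object with "delta_rot": the turn, a rotation vector about the world's x, y, z in degrees, a list of three; "delta_pos": the shift along the world's x, y, z in mm, a list of three; "claw": the finger opening in mm, from 0 to 85.4. In form: [{"delta_rot": [wx, wy, wz], "delta_pos": [dx, dy, dz], "claw": claw}, ...]. A call has 1 to 8 rows; each row is the pose to reach, as a shift and turn from the pose commanded when the call began; what a row does not reach only later rows make up. A row lasts 1/10 s, in which the tool goes at most 50 mm and 8.59 degrees, less where a joint would pass 70% of its speed; a pose out of reach is approached as far as the arm can. A call with a gripper value outside its range is refused whole. The fingers move at their own pace and stop on an object; "newtons" is the grip in N (left out, the last holds). Time passes only in rows, so rows that repeat a pose let the fingers close. It gives the time, the measured TCP pose, the force and the opening at its end, in the units of the state.
- get_state(): the state, without advancing time (a new reading comes with each control period).
- camera(name): name is "scene" or "top" or "wrist"; returns the picture (420x560x3 uint8, blue, green, red); there is no depth.
- camera_info(name): a dict with "fx", "fy", "cx", "cy" (pixels), "world_from_camera" (4x4, takes a point from camera to world coordinates). Camera axes: x right, y up, looking along -z (the intrinsics and any distortion apply to the point x, -y, -z); pixel columns grow to the right and rows downward; lengths in m; the calibration is good to about 2 mm. A picture is of the moment at which its call begins: read the wrist's pose just before it. camera_info takes no time and is no camera call; for the wrist camera it gives the pose at the moment of the call.
- sign_off(): hands the job in, once; it reports no verdict.
The state is a dict: "clock": time; "joint_positions": joint angles; "joint_vel": joint speeds; "effort": joint torques, N m; "eef_pos": TCP position; "ee_rot": TCP orientation; "contact_force": force on the tool from outside, world axes, zero at the start; "torque": the same for the moment, N m; "width": finger opening in m.
Only numpy, scipy, OpenCV 4.12 (cv2) and the standard library are available. Lean on these libraries where they do the work, as an engineer would, in place of code of your own. Each camera call takes 0.05 s, during which the arm holds its last target.

## Working session

There is one attempt and no reset: what is moved stays moved. The work goes in short steps, Python scripts to look and compute and a tool call to move; the robot and the scene stay as the last step left them, time stands still between calls to the robot, and variables do not carry over. Pictures are saved under pics/ and viewed, and the job is handed in when it is done.

Besides the shell and the picture viewer there is one more tool, called in YAML: its name, and indented under it one key for each argument. apply_moves: Moves the arm, as the interface text tells. Its arguments: {"type":"object","properties":{"targets":{"type":"array","items":{"type":"object","properties":{"delta_rot":{"type":"array","items":{"type":"number"}},"delta_pos":{"type":"array","items":{"type":"number"}},"claw":{"type":"number"}}}},"newtons":{"type":"number"}},"required":["targets"]}

```bash
ls; mkdir -p pics; python3 - <<'E'
from rig import *
import cv2
s=get_state(); print(s)
for n in("scene","top","wrist"):
    i=camera_info(n); print(n,{k:(v if not hasattr(v,'tolist') else v.tolist()) for k,v in i.items()})
    cv2.imwrite(f"pics/{n}0.png",camera(n))
E
```

```text
pics
{'clock': 0.0, 'joint_positions': array([-1.23180386,  0.57653835,  0.02481376,  1.43790426, -0.01500603,
        1.12906514, -0.05651472]), 'joint_vel': array([-3.50524408e-05, -1.81655697e-03, -4.75771957e-04,  4.55565079e-04,
        1.82884695e-03,  1.45493823e-04,  8.71266296e-04]), 'effort': array([-2.19908376e-03, -7.65750933e+01,  2.25015052e+00, -2.85969132e+01,
        1.54923537e-02,  1.27451884e-02, -3.07105125e-06]), 'eef_pos': array([0.27675011, 0.61516234, 0.24443912]), 'ee_rot': array([ 0.59327343, -0.38432182,  0.59427404,  0.38361665]), 'contact_force': array([0.53132474, 0.07288954, 0.80649767]), 'torque': array([ 0.06983295, -0.05460464,  0.01647606]), 'width': 0.08543518955172438}
scene {'fx': 472.7964677900927, 'fy': 472.7964677900927, 'cx': 277.6258773110412, 'cy': 200.4049243792076, 'world_from_camera': [[-0.6102719948976651, -0.6595357197778977, 0.4388402062034362, 0.9363889287381197], [0.7921398968671296, -0.5143962403189517, 0.3284979326222019, 0.3496457471581209], [0.009081631734305819, 0.5480959243442498, 0.8363661767923574, 0.9387070277351933], [0.0, 0.0, 0.0, 1.0]]}
top {'fx': 487.0947629304437, 'fy': 487.0947629304437, 'cx': 275.7530493212667, 'cy': 214.91958690377368, 'world_from_camera': [[-0.022960333623910895, 0.9958777614892461, -0.08775139458177926, 0.38368615116168847], [-0.9997178499045004, -0.02233692386496688, 0.008079753373337302, 0.0060007882933012565], [0.0060863504830064655, 0.0879121493504685, 0.9961096377078072, 1.4361952411532704], [0.0, 0.0, 0.0, 1.0]]}
wrist {'fx': 345.31300746980344, 'fy': 345.31300746980344, 'cx': 283.720352544602, 'cy': 208.2374549720502, 'world_from_camera': [[0.4106426419641354, -0.8740329588028639, -0.2596902145384431, 0.2115203090420966], [0.9117951404581695, 0.3931669747412637, 0.11852996165386284, 0.6456407795295366], [-0.0014974770711263618, -0.2854577322461423, 0.9583901296775273, 0.3727982486212592], [0.0, 0.0, 0.0, 1.0]]}
```

View pics/scene0.png

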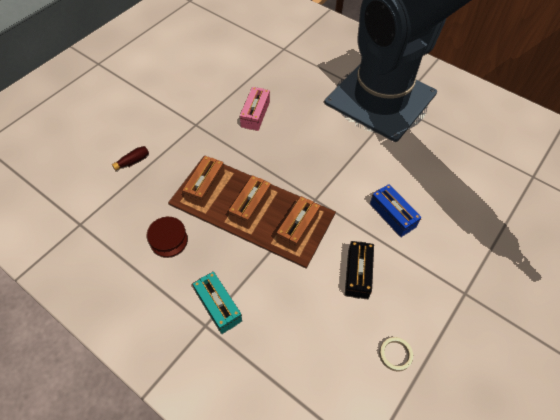

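View pics/top0.png

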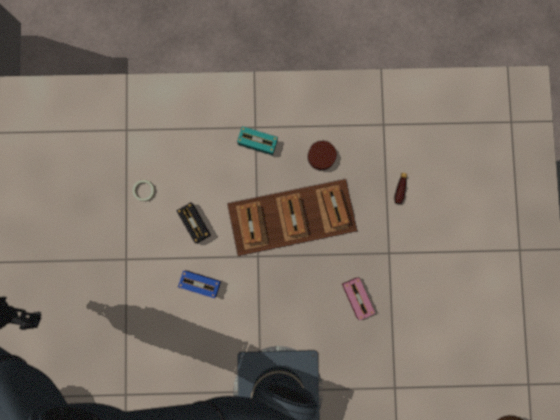

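View pics/wrist0.png

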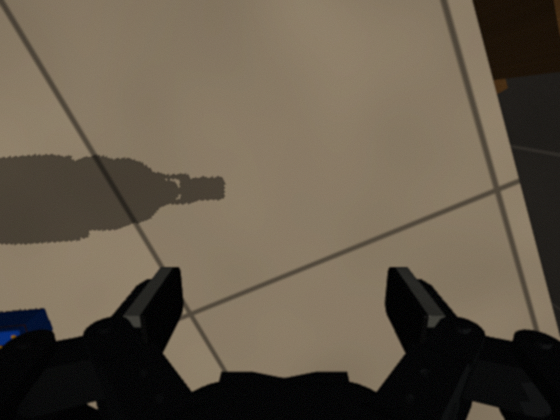

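The top view shows the three orange-brown cases on the dark board at (251,224), (293,216) and (336,206). The stand is at (322,155), the ring at (145,191) and the handle at (401,188). What could be mistaken for a case: teal (258,140), black (193,222), blue (200,284) and pink (359,298); all four are off the board and the wrong colour. I choose the three on the board and will check them in a close crop.

```bash
cat > h.py <<'E'
import numpy as np,cv2
from rig import *
def ray(n,uv,z,info=None):
    i=info or camera_info(n);T=np.array(i["world_from_camera"])
    d=T[:3,:3]@np.array([(uv[0]-i["cx"])/i["fx"],-(uv[1]-i["cy"])/i["fy"],-1.])
    o=T[:3,3];return o+d*(z-o[2])/d[2]
def proj(n,p,info=None):
    i=info or camera_info(n);T=np.array(i["world_from_camera"])
    c=T[:3,:3].T@(np.array(p)-T[:3,3])
    return np.array([i["cx"]+i["fx"]*c[0]/-c[2],i["cy"]-i["fy"]*c[1]/-c[2]])
E
python3 - <<'E'
from h import *
print({k:v for k,v in camera_info("top").items() if k not in("world_from_camera",)})
a=cv2.imread("pics/top0.png");b=cv2.imread("pics/scene0.png")
c=cv2.resize(a[130:265,220:365],None,fx=5,fy=5,interpolation=cv2.INTER_CUBIC)[:600]
cv2.imwrite("pics/topcrop.png",c)
c=cv2.resize(b[140:270,140:345],None,fx=3.8,fy=3.8,interpolation=cv2.INTER_CUBIC)
cv2.imwrite("pics/scenecrop.png",c)
hsv=cv2.cvtColor(a,cv2.COLOR_BGR2HSV)
for (u,v) in [(251,205),(240,210),(263,225),(322,155),(258,244),(336,190),(300,195),(275,220)]: print(u,v,a[v,u],hsv[v,u])
E
```

```text
{'fx': 487.0947629304437, 'fy': 487.0947629304437, 'cx': 275.7530493212667, 'cy': 214.91958690377368}
251 205 [ 52  80 123] [ 12 147 123]
240 210 [ 55  79 120] [ 11 138 120]
263 225 [43 57 76] [ 13 111  76]
322 155 [21 31 69] [  6 177  69]
258 244 [44 66 88] [ 15 127  88]
336 190 [ 52  84 125] [ 13 149 125]
300 195 [ 45  68 100] [ 13 140 100]
275 220 [31 47 79] [ 10 155  79]
```

View pics/topcrop.png

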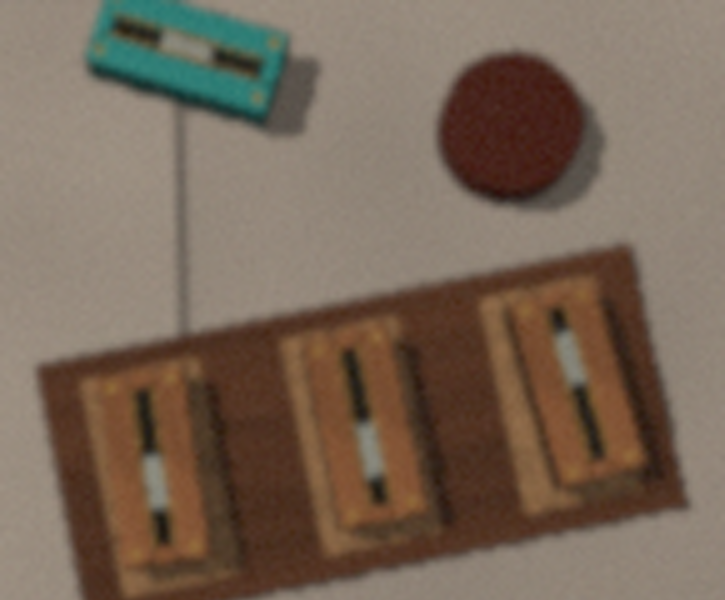

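View pics/scenecrop.png

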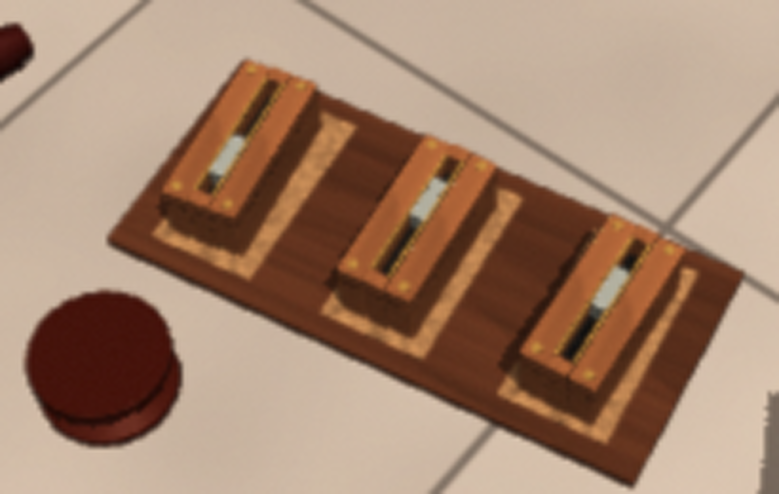

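The crops confirm three orange-brown wooden cases, one per cork pad. Their plugs sit in different places along the slots.

```bash
python3 - <<'E'
from h import *
for n,roi,thr in(("scene",(140,270,140,345),None),("top",(130,265,220,365),None)):
    a=cv2.imread(f"pics/{n}0.png");hsv=cv2.cvtColor(a,cv2.COLOR_BGR2HSV)
    r=roi;h=hsv[r[0]:r[1],r[2]:r[3]].astype(int)
    f=(h[...,0]<16)&(h[...,1]>(165 if n=="scene" else 135))&(h[...,2]>(120 if n=="scene" else 100))
    m=f.astype(np.uint8)*255
    m=cv2.morphologyEx(m,cv2.MORPH_OPEN,np.ones((2,2),np.uint8))
    m=cv2.morphologyEx(m,cv2.MORPH_CLOSE,np.ones((7,7),np.uint8))
    cv2.imwrite(f"pics/m_{n}.png",cv2.resize(m,None,fx=3.5,fy=3.5))
    cs,_=cv2.findContours(m,cv2.RETR_EXTERNAL,cv2.CHAIN_APPROX_NONE)
    for c in cs:
        if cv2.contourArea(c)<200:continue
        P=np.array([ray(n,(q[0][0]+r[2],q[0][1]+r[0]),.056)[:2]*1000 for q in c],np.float32)
        R=cv2.minAreaRect(P);print(n,np.round(R[0],1),np.round(R[1],1),round(R[2],1))
E
```

```text
scene [483.7  70.7] [106.8  49.2] 7.5
scene [504.5 -49.5] [106.9  49.4] 11.1
scene [ 526.6 -171.4] [106.2  49.1] 14.1
top [482.5  66.2] [113.8  50.1] 7.3
top [502.9 -55.2] [112.5  50.8] 10.0
top [ 523.9 -176.9] [110.2  50.1] 13.0
```

```bash
cat >> h.py <<'E'
from scipy.spatial.transform import Rotation as Ro
def rot(s): return Ro.from_quat(np.array(s["ee_rot"])[[1,2,3,0]])
def to_yaw(yawdeg,s=None,tilt=0):
    """rotvec (deg) from current pose to tool down, jaw axis along case y; tilt + = far end down"""
    s=s or get_state();c=rot(s);out=[]
    y=np.radians(yawdeg)
    for sg in(1,-1):
        x=np.array([0,0,-1.]);z=sg*np.array([-np.sin(y),np.cos(y),0]);M=np.column_stack([x,np.cross(z,x),z])
        G=Ro.from_rotvec(np.radians(tilt)*np.array([-np.sin(y),np.cos(y),0]))*Ro.from_matrix(M)
        out.append(np.degrees((G*c.inv()).as_rotvec()))
    return min(out,key=np.linalg.norm)
E
python3 - <<'E'
from h import *
s=get_state();print(np.round(rot(s).as_matrix(),3));print(to_yaw(7.4),s["eef_pos"])
i=camera_info("wrist");T=np.array(i["world_from_camera"])
R=rot(s).as_matrix();print("cam in tool",R.T@(T[:3,3]-s["eef_pos"]))
for n,c in(("top",(322,155)),("scene",(167,232))):print(ray(n,c,.04))
a=cv2.imread("pics/top0.png");h=cv2.cvtColor(a,cv2.COLOR_BGR2HSV)
m=cv2.inRange(h,(0,160,30),(9,255,90));m[:,:300]=0;m[:,345:]=0;m[:135]=0;m[176:]=0
cs,_=cv2.findContours(m,0,2);c=max(cs,key=cv2.contourArea);print(cv2.minEnclosingCircle(c),[ray("top",cv2.minEnclosingCircle(c)[0],z) for z in(.04,)])
print(ray("top",(145,191),.014),ray("top",(401,188),.016))
E
```

```text
[[-0.    -0.912  0.41 ]
 [-0.001  0.41   0.912]
 [-1.    -0.    -0.001]]
[ 7.21424095e-02 -6.83410301e-03  3.16220689e+01] [0.27682084 0.61529762 0.24463852]
cam in tool [-0.1282768   0.07199032  0.00075684]
[ 0.67871327 -0.14393151  0.04      ]
[ 0.67762354 -0.1427478   0.04      ]
((321.875, 154.9375), 13.417236328125) [array([ 0.67890571, -0.14357329,  0.04      ])]
[0.58814663 0.37704752 0.014     ] [ 0.58011607 -0.37624219  0.016     ]
```

Both views put the stand at about (0.678, -0.143). Now I'll move over the left case.

apply_moves:
  targets:
    - {"delta_pos": [18, -46, 0], "delta_rot": [0, 0, 4], "claw": 85}
    - {"delta_pos": [36, -92, -5], "delta_rot": [0, 0, 8], "claw": 85}
    - {"delta_pos": [54, -138, -10], "delta_rot": [0, 0, 12], "claw": 85}
    - {"delta_pos": [71, -184, -15], "delta_rot": [0, 0, 16], "claw": 85}
    - {"delta_pos": [88, -230, -20], "delta_rot": [0, 0, 20], "claw": 85}
    - {"delta_pos": [105, -276, -25], "delta_rot": [0, 0, 24], "claw": 85}
    - {"delta_pos": [122, -322, -30], "delta_rot": [0, 0, 28], "claw": 85}
    - {"delta_pos": [139, -368, -35], "delta_rot": [0, 0, 31.6], "claw": 85}
  newtons: 60

```text
clock: 0.95
eef_pos: [0.4163, 0.2456, 0.2102]
ee_rot: [-0.466, 0.532, -0.466, -0.532]
contact_force: [0.8, 1.1, -0.4]
width: 0.0847
```

apply_moves:
  targets:
    - {"delta_pos": [17, -45, -15], "claw": 85}
    - {"delta_pos": [34, -90, -30], "claw": 85}
    - {"delta_pos": [51, -135, -45], "claw": 85}
    - {"delta_pos": [67, -178, -60], "claw": 85}
    - {"delta_pos": [67, -178, -60], "claw": 85}
    - {"delta_pos": [67, -178, -60], "claw": 85}

```text
$.targets[0]: bad value
```

```bash
python3 - <<'E'
from h import *
s=get_state();print(s["clock"],s["eef_pos"],to_yaw(7.4),np.round(rot(s).as_matrix(),3))
i=camera_info("wrist");np.save("w1.npy",np.array(i["world_from_camera"]))
cv2.imwrite("pics/w1.png",camera("wrist"))
print(proj("wrist",(.483,.0685,.056)))
E
```

```text
0.95 [0.41626434 0.24564657 0.21016267] [-0.00150396  0.01353542 -0.14805634] [[ 0.    -0.991 -0.131]
 [ 0.    -0.131  0.991]
 [-1.    -0.    -0.   ]]
[ 86.08112572 240.93934748]
```

View pics/w1.png

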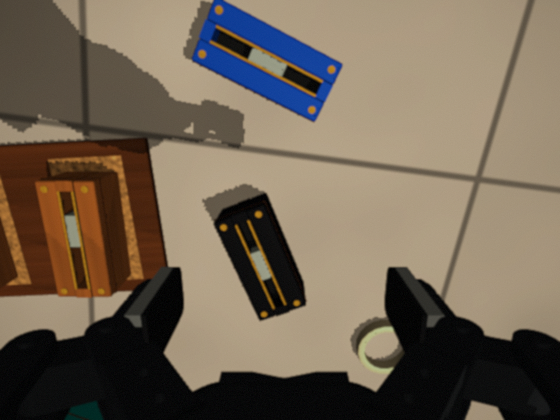

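apply_moves:
  targets:
    - {"delta_pos": [17, -45, -15], "delta_rot": [0, 0, 0], "claw": 85}
    - {"delta_pos": [34, -90, -30], "delta_rot": [0, 0, 0], "claw": 85}
    - {"delta_pos": [51, -135, -45], "delta_rot": [0, 0, 0], "claw": 85}
    - {"delta_pos": [67, -178, -60], "delta_rot": [0, 0, 0], "claw": 85}
    - {"delta_pos": [67, -178, -60], "delta_rot": [0, 0, 0], "claw": 85}
    - {"delta_pos": [67, -178, -60], "delta_rot": [0, 0, 0], "claw": 85}

```text
clock: 1.6
eef_pos: [0.483, 0.0686, 0.1498]
ee_rot: [0.467, -0.53, 0.468, 0.531]
contact_force: [0.6, 0.8, -0.1]
width: 0.0851
```

```bash
python3 - <<'E'
from h import *
s=get_state();print(s["clock"],s["eef_pos"],to_yaw(7.4))
i=camera_info("wrist");print(i.keys());np.save("w2.npy",np.array(i["world_from_camera"]))
cv2.imwrite("pics/w2.png",camera("wrist"))
print(proj("wrist",(.483,.0685,.056)))
E
```

```text
1.6 [0.4829515  0.06857874 0.14983847] [ 0.01643884 -0.06374509  0.21603295]
dict_keys(['fx', 'fy', 'cx', 'cy', 'world_from_camera'])
[280.87947376 215.95109717]
```

View pics/w2.png

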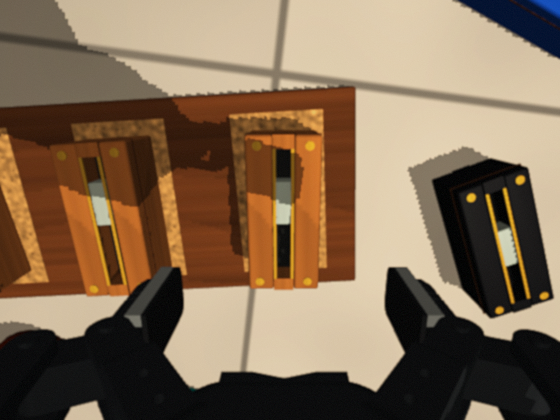

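```bash
python3 - <<'E'
from h import *
for q in[(248,133),(322,133),(318,288),(245,288),(283,148),(284,275),(283,182),(282,223)]:print(q,np.round(ray("wrist",q,.056)*1000,1))
for q in[(53,146),(133,138),(155,290),(88,294)]:print(q,np.round(ray("wrist",q,.056)*1000,1))
E
```

```text
(248, 133) [431.1  41.   56. ]
(322, 133) [425.1  87.4  56. ]
(318, 288) [533.8 101.9  56. ]
(245, 288) [540.5  49.6  56. ]
(283, 148) [437.6  64.1  56. ]
(284, 275) [526.6  76.2  56. ]
(283, 182) [459.6  67.   56. ]
(282, 223) [487.9  69.9  56. ]
(53, 146) [455.  -81.5  56. ]
(133, 138) [443.4 -31.   56. ]
(155, 290) [550.4 -14.7  56. ]
(88, 294) [559.8 -62.9  56. ]
```

The wrist view shows the left case midway between the jaws. Its centre is about (0.483, 0.070), the yaw is 7.5°, and the size checks at 110 x 49. The plug is at pixel rows 182–223. Descending to grip.

apply_moves:
  targets:
    - {"delta_pos": [0, 1, -45], "delta_rot": [0, 0, 0], "claw": 85}
    - {"delta_pos": [0, 1, -80], "delta_rot": [0, 0, 0], "claw": 85}
    - {"delta_pos": [0, 1, -105], "delta_rot": [0, 0, 0], "claw": 85}
    - {"delta_pos": [0, 1, -112], "delta_rot": [0, 0, 0], "claw": 85}
    - {"delta_pos": [0, 1, -112], "delta_rot": [0, 0, 0], "claw": 40}
    - {"delta_pos": [0, 1, -112], "delta_rot": [0, 0, 0], "claw": 40}
    - {"delta_pos": [0, 1, -112], "delta_rot": [0, 0, 0], "claw": 40}
    - {"delta_pos": [0, 1, -112], "delta_rot": [0, 0, 0], "claw": 40}
  newtons: 60

```text
clock: 2.45
eef_pos: [0.4838, 0.0708, 0.0399]
ee_rot: [-0.468, 0.532, -0.466, -0.531]
contact_force: [-1.6, 0.2, 5.6]
width: 0.0488
```

Gripped at a width of 49 mm. Lift.

apply_moves:
  targets:
    - {"delta_pos": [0, 0, 0], "delta_rot": [0, 0, 0], "claw": 40}
    - {"delta_pos": [0, 0, 5], "delta_rot": [0, 0, 0], "claw": 40}
    - {"delta_pos": [0, 0, 20], "delta_rot": [0, 0, 0], "claw": 40}
    - {"delta_pos": [0, 0, 50], "delta_rot": [0, 0, 0], "claw": 40}
    - {"delta_pos": [0, 0, 80], "delta_rot": [0, 0, 0], "claw": 40}
    - {"delta_pos": [0, 0, 100], "delta_rot": [0, 0, 0], "claw": 40}
    - {"delta_pos": [0, 0, 100], "delta_rot": [0, 0, 0], "claw": 40}

```text
clock: 3.15
eef_pos: [0.4844, 0.0708, 0.1414]
ee_rot: [-0.468, 0.532, -0.465, -0.53]
contact_force: [0.1, 0.3, -2.3]
width: 0.0493
```

```bash
python3 - <<'E'
from h import *
s=get_state();print(s["clock"],s["eef_pos"],s["contact_force"],s["torque"],s["width"],s["joint_positions"])
cv2.imwrite("pics/w3.png",camera("wrist"))
for t in(20,-20,0):print(t,to_yaw(7.5,tilt=t))
E
```

```text
3.15 [0.48436613 0.07084707 0.14136138] [ 0.12475267  0.30693532 -2.34306902] [ 0.00514621 -0.09414083  0.04278303] 0.049294807910688195 [-0.21077482  0.43480534 -0.04250531  2.05221437  0.02982085  0.64963233
  1.42624642]
20 [-2.6308627  20.01855583  0.13264563]
-20 [  2.54493674 -19.64517775   0.1261917 ]
0 [-0.04315096  0.18666429  0.13074867]
```

View pics/w3.png

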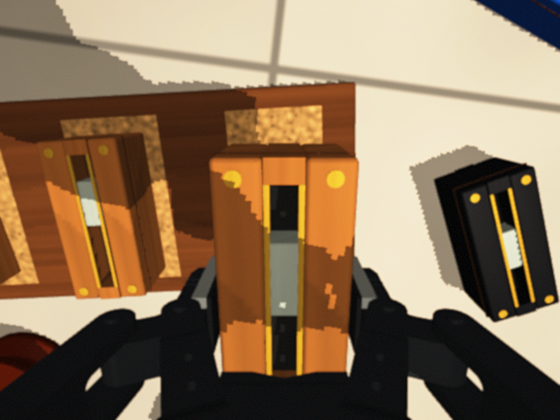

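Case lifted level; the plug shows at rows 232–315 and the slot starts at row 185. Tip far end down.

apply_moves:
  targets:
    - {"delta_pos": [0, 0, 0], "delta_rot": [-0.9, 6.7, 0], "claw": 40}
    - {"delta_pos": [0, 0, 0], "delta_rot": [-1.8, 13.4, 0], "claw": 40}
    - {"delta_pos": [0, 0, 0], "delta_rot": [-2.6, 20, 0], "claw": 40}
    - {"delta_pos": [0, 0, 0], "delta_rot": [-2.6, 20, 0], "claw": 40}
    - {"delta_pos": [0, 0, 0], "delta_rot": [-2.6, 20, 0], "claw": 40}
    - {"delta_pos": [0, 0, 0], "delta_rot": [-2.6, 20, 0], "claw": 40}

```text
clock: 3.8
eef_pos: [0.482, 0.0704, 0.1379]
ee_rot: [0.367, -0.442, 0.553, 0.604]
contact_force: [-0.4, -0.9, -3.7]
width: 0.0487
```

```bash
python3 - <<'E'
from h import *
s=get_state();print(s["clock"],s["eef_pos"],s["contact_force"],s["torque"],s["width"],s["joint_positions"])
cv2.imwrite("pics/w4.png",camera("wrist"));cv2.imwrite("pics/s4.png",camera("scene")[100:300,100:400])
for t in(20,-20,0):print(t,to_yaw(7.5,tilt=t))
E
```

```text
3.8 [0.48204823 0.07038155 0.13791653] [-0.37961784 -0.92316001 -3.74112201] [ 0.11725322 -0.62867174 -0.00528616] 0.048666219677248726 [-0.18686939  0.60876127 -0.05118226  1.77411129 -0.00727592  1.10872675
  1.46985675]
20 [ 0.03169129 -0.09120873  0.11804964]
-20 [  5.21108803 -39.75447173   0.12003923]
0 [  2.62158997 -19.92281395   0.12026034]
```

View pics/w4.png

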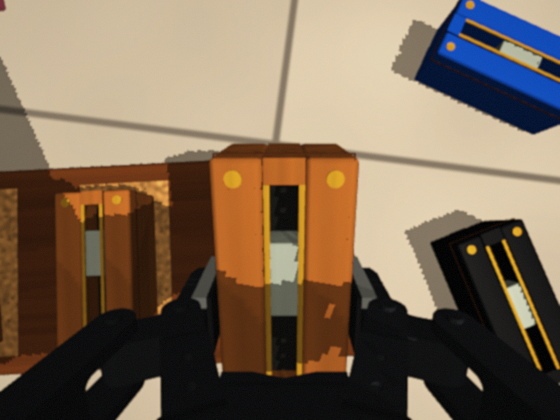

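View pics/s4.png

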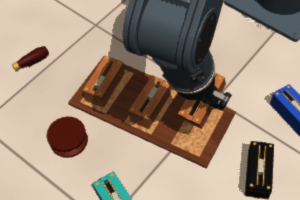

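Tilt held with no slip in the grip. The plug is still at rows 232–315, so it hasn't shifted. Now near end down, shifting forward a little to keep the joints off their limits.

apply_moves:
  targets:
    - {"delta_pos": [20, 0, 5], "delta_rot": [0.9, -6.7, 0], "claw": 40}
    - {"delta_pos": [40, 0, 10], "delta_rot": [1.8, -13.4, 0], "claw": 40}
    - {"delta_pos": [60, 0, 10], "delta_rot": [2.6, -20, 0], "claw": 40}
    - {"delta_pos": [60, 0, 10], "delta_rot": [3.5, -26.6, 0], "claw": 40}
    - {"delta_pos": [60, 0, 10], "delta_rot": [4.4, -33.2, 0], "claw": 40}
    - {"delta_pos": [60, 0, 10], "delta_rot": [5.2, -39.5, 0], "claw": 40}
    - {"delta_pos": [60, 0, 10], "delta_rot": [5.2, -39.5, 0], "claw": 40}
    - {"delta_pos": [60, 0, 10], "delta_rot": [5.2, -39.5, 0], "claw": 40}

```text
clock: 4.7
eef_pos: [0.5421, 0.0706, 0.1488]
ee_rot: [-0.55, 0.603, -0.369, -0.445]
contact_force: [0.8, -0.5, -2.5]
width: 0.0492
```

```bash
python3 - <<'E'
from h import *
s=get_state();print(s["clock"],s["eef_pos"],s["contact_force"],s["torque"],s["width"],s["joint_positions"])
cv2.imwrite("pics/w5.png",camera("wrist"))
for t in(20,-20,0):print(t,to_yaw(7.5,tilt=t))
E
```

```text
4.7 [0.54209071 0.07061483 0.14880942] [ 0.79590129 -0.48732013 -2.50731231] [-0.07045001  0.58602581 -0.02613791] 0.04924103728489391 [-0.26133473  0.39146408  0.03181505  2.20266974  0.10562498  0.20916872
  1.36672768]
20 [-5.20335222 39.27258425  0.09846107]
-20 [-0.01247128 -0.38917097  0.0797166 ]
0 [-2.60855373 19.44162218  0.08991172]
```

View pics/w5.png

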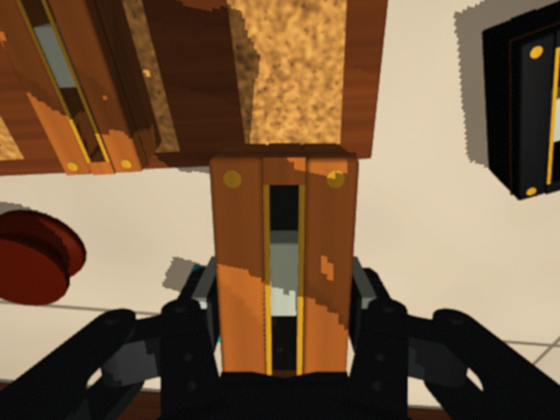

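Plug unmoved again, so the left case is sound. Set it back on its pad.

apply_moves:
  targets:
    - {"delta_pos": [-20, 0, 0], "delta_rot": [-0.9, 6.6, 0], "claw": 40}
    - {"delta_pos": [-40, 0, 0], "delta_rot": [-1.8, 13.2, 0], "claw": 40}
    - {"delta_pos": [-58, 0, -15], "delta_rot": [-2.6, 19.5, 0.1], "claw": 40}
    - {"delta_pos": [-58, 0, -45], "delta_rot": [-2.6, 19.5, 0.1], "claw": 40}
    - {"delta_pos": [-58, 0, -75], "delta_rot": [-2.6, 19.5, 0.1], "claw": 40}
    - {"delta_pos": [-58, 0, -92], "delta_rot": [-2.6, 19.5, 0.1], "claw": 40}
    - {"delta_pos": [-58, 0, -98], "delta_rot": [-2.6, 19.5, 0.1], "claw": 40}
    - {"delta_pos": [-58, 0, -98], "delta_rot": [-2.6, 19.5, 0.1], "claw": 40}

```text
clock: 5.55
eef_pos: [0.4857, 0.0707, 0.0499]
ee_rot: [0.466, -0.531, 0.467, 0.532]
contact_force: [0.5, -0.6, -4.2]
width: 0.0491
```

```bash
python3 - <<'E'
from h import *
s=get_state();print(s["clock"],s["eef_pos"],s["contact_force"],s["torque"],to_yaw(7.5),s["joint_positions"])
E
```

```text
5.55 [0.48565098 0.0707402  0.04987849] [ 0.50299028 -0.56863754 -4.17286117] [ 0.00311031 -0.03017564 -0.05883859] [-0.02006257 -0.07460083  0.0239528 ] [-0.20860024  0.59204249 -0.04578469  2.12408257  0.0600151   0.42781025
  1.40002991]
```

apply_moves:
  targets:
    - {"delta_pos": [-2, 0, -4], "delta_rot": [0, 0, 0], "claw": 40}
    - {"delta_pos": [-2, 0, -8], "delta_rot": [0, 0, 0], "claw": 40}
    - {"delta_pos": [-2, 0, -10], "delta_rot": [0, 0, 0], "claw": 40}
    - {"delta_pos": [-2, 0, -10], "delta_rot": [0, 0, 0], "claw": 40}

```text
clock: 5.95
eef_pos: [0.483, 0.0706, 0.0404]
ee_rot: [0.466, -0.532, 0.466, 0.532]
contact_force: [0.3, 0.1, -3.7]
width: 0.0487
```

apply_moves:
  targets:
    - {"delta_pos": [0, 0, -2], "delta_rot": [0, 0, 0], "claw": 40}
    - {"delta_pos": [0, 0, -2], "delta_rot": [0, 0, 0], "claw": 40}

```text
clock: 6.15
eef_pos: [0.4832, 0.0706, 0.0399]
ee_rot: [-0.467, 0.532, -0.466, -0.531]
contact_force: [-4.7, -0.5, 21.0]
width: 0.0491
```

Contact. Open and rise.

apply_moves:
  targets:
    - {"delta_pos": [0, 0, 1], "delta_rot": [0, 0, 0], "claw": 85}
    - {"delta_pos": [0, 0, 1], "delta_rot": [0, 0, 0], "claw": 85}
    - {"delta_pos": [0, 0, 1], "delta_rot": [0, 0, 0], "claw": 85}
    - {"delta_pos": [0, 0, 3], "delta_rot": [0, 0, 0], "claw": 85}
    - {"delta_pos": [0, 0, 25], "delta_rot": [0, 0, 0], "claw": 85}
    - {"delta_pos": [0, 0, 65], "delta_rot": [0, 0, 0], "claw": 85}
    - {"delta_pos": [0, 0, 110], "delta_rot": [0, 0, 0], "claw": 85}

```text
clock: 6.85
eef_pos: [0.4821, 0.0704, 0.1488]
ee_rot: [0.466, -0.531, 0.467, 0.532]
contact_force: [1.2, 0.0, -0.2]
width: 0.0846
```

```bash
python3 - <<'E'
from h import *
s=get_state();print(s["clock"],s["eef_pos"],to_yaw(10.4))
cv2.imwrite("pics/w6.png",camera("wrist"))
E
```

```text
6.85 [0.48207716 0.07042709 0.14877581] [ 0.01750137 -0.16050409  2.90892108]
```

View pics/w6.png

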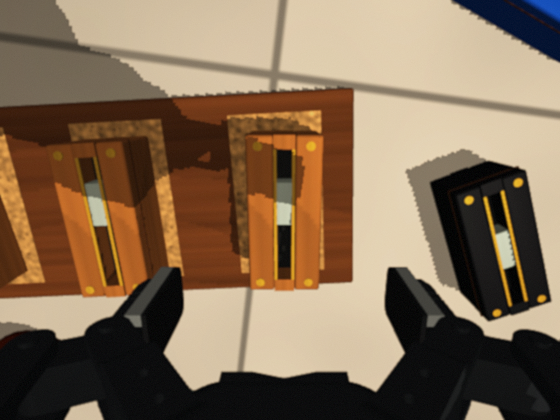

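The left case stands back on its pad, within a couple of pixels of where it was. On to the middle one.

apply_moves:
  targets:
    - {"delta_pos": [7, -40, 0], "delta_rot": [0, 0, 1], "claw": 85}
    - {"delta_pos": [14, -80, 0], "delta_rot": [0, 0, 2], "claw": 85}
    - {"delta_pos": [21, -121, 0], "delta_rot": [0, 0, 3], "claw": 85}
    - {"delta_pos": [21, -121, 0], "delta_rot": [0, 0, 3], "claw": 85}
    - {"delta_pos": [21, -121, 0], "delta_rot": [0, 0, 3], "claw": 85}

```text
clock: 7.4
eef_pos: [0.5038, -0.0515, 0.1482]
ee_rot: [0.453, -0.543, 0.453, 0.543]
contact_force: [-1.0, 1.2, -0.5]
width: 0.0846
```

```bash
python3 - <<'E'
from h import *
s=get_state();print(s["clock"],s["eef_pos"],to_yaw(10.4))
cv2.imwrite("pics/w7.png",camera("wrist"))
E
```

```text
7.4 [ 0.5038155  -0.05150547  0.14816338] [-0.01420368 -0.0184167   0.08529231]
```

View pics/w7.png

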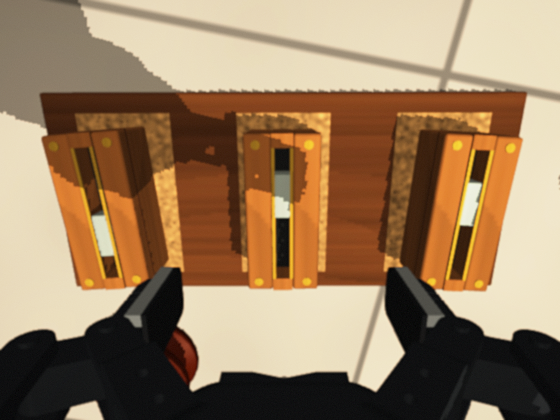

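The middle case is centred between the jaws, with its plug at rows 172–218. Grip it.

apply_moves:
  targets:
    - {"delta_pos": [0, 0.5, -45], "delta_rot": [0, 0, 0], "claw": 85}
    - {"delta_pos": [0, 0.5, -80], "delta_rot": [0, 0, 0], "claw": 85}
    - {"delta_pos": [0, 0.5, -102], "delta_rot": [0, 0, 0], "claw": 85}
    - {"delta_pos": [0, 0.5, -107], "delta_rot": [0, 0, 0], "claw": 85}
    - {"delta_pos": [0, 0.5, -107], "delta_rot": [0, 0, 0], "claw": 40}
    - {"delta_pos": [0, 0.5, -107], "delta_rot": [0, 0, 0], "claw": 40}
    - {"delta_pos": [0, 0.5, -107], "delta_rot": [0, 0, 0], "claw": 40}
    - {"delta_pos": [0, 0.5, -107], "delta_rot": [0, 0, 0], "claw": 40}
  newtons: 60

```text
clock: 8.25
eef_pos: [0.505, -0.05, 0.0429]
ee_rot: [-0.453, 0.544, -0.452, -0.543]
contact_force: [0.3, -0.7, 7.3]
width: 0.0489
```

apply_moves:
  targets:
    - {"delta_pos": [0, 0, 0], "delta_rot": [0, 0, 0], "claw": 40}
    - {"delta_pos": [0, 0, 5], "delta_rot": [0, 0, 0], "claw": 40}
    - {"delta_pos": [0, 0, 20], "delta_rot": [0, 0, 0], "claw": 40}
    - {"delta_pos": [0, 0, 50], "delta_rot": [0, 0, 0], "claw": 40}
    - {"delta_pos": [0, 0, 80], "delta_rot": [0, 0, 0], "claw": 40}
    - {"delta_pos": [0, 0, 100], "delta_rot": [0, 0, 0], "claw": 40}
    - {"delta_pos": [0, 0, 100], "delta_rot": [0, 0, 0], "claw": 40}

```text
clock: 8.95
eef_pos: [0.5053, -0.0499, 0.1442]
ee_rot: [-0.453, 0.545, -0.451, -0.542]
contact_force: [0.2, -0.5, -4.2]
width: 0.0492
```

```bash
python3 - <<'E'
from h import *
s=get_state();print(s["clock"],s["eef_pos"],s["contact_force"],s["width"],s["joint_positions"])
cv2.imwrite("pics/w8.png",camera("wrist"))
for t in(20,-20,0):print(t,to_yaw(10.4,tilt=t))
E
```

```text
8.95 [ 0.50528249 -0.04993804  0.14417234] [ 0.16605949 -0.51738517 -4.15101255] 0.04916516703041512 [ 0.05881326  0.45244233 -0.07450656  2.00403018  0.05139726  0.68178817
  1.7056117 ]
20 [-3.63821684 19.82905054 -0.08230779]
-20 [  3.61016763 -19.50873237  -0.07696314]
0 [-0.01387063  0.16018735 -0.08045383]
```

View pics/w8.png

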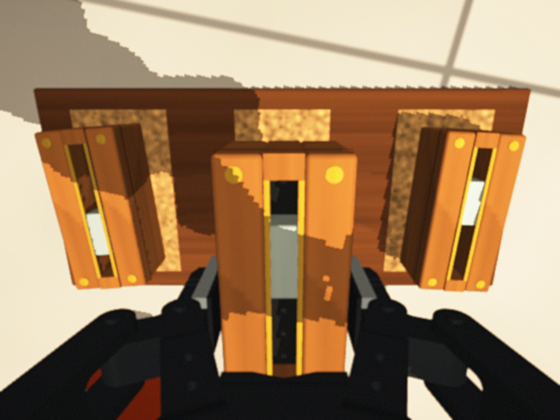

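Lifted level, with the plug at rows 215–298. Tip far end down.

apply_moves:
  targets:
    - {"delta_pos": [0, 0, 0], "delta_rot": [-1.2, 6.7, 0], "claw": 40}
    - {"delta_pos": [0, 0, 0], "delta_rot": [-2.4, 13.3, 0], "claw": 40}
    - {"delta_pos": [0, 0, 0], "delta_rot": [-3.6, 19.8, 0], "claw": 40}
    - {"delta_pos": [0, 0, 0], "delta_rot": [-3.6, 19.8, 0], "claw": 40}
    - {"delta_pos": [0, 0, 0], "delta_rot": [-3.6, 19.8, 0], "claw": 40}
    - {"delta_pos": [0, 0, 0], "delta_rot": [-3.6, 19.8, 0], "claw": 40}

```text
clock: 9.6
eef_pos: [0.503, -0.0503, 0.1408]
ee_rot: [0.351, -0.456, 0.54, 0.614]
contact_force: [0.1, 0.1, -5.1]
width: 0.0491
```

```bash
python3 - <<'E'
from h import *
s=get_state();print(s["clock"],s["eef_pos"],s["contact_force"],s["width"],s["joint_positions"])
cv2.imwrite("pics/w9.png",camera("wrist"))
for t in(20,-20,0):print(t,to_yaw(10.4,tilt=t))
E
```

```text
9.6 [ 0.5029748  -0.05029914  0.14082797] [ 0.09977914  0.11202864 -5.08854651] 0.04914792522054715 [-0.00564637  0.62259703 -0.0368501   1.73269658  0.0763483   1.13552572
  1.66952559]
20 [-0.05414872 -0.08066119 -0.03078691]
-20 [  7.17991393 -39.42107377  -0.05320364]
0 [  3.56219528 -19.75099366  -0.04231199]
```

View pics/w9.png

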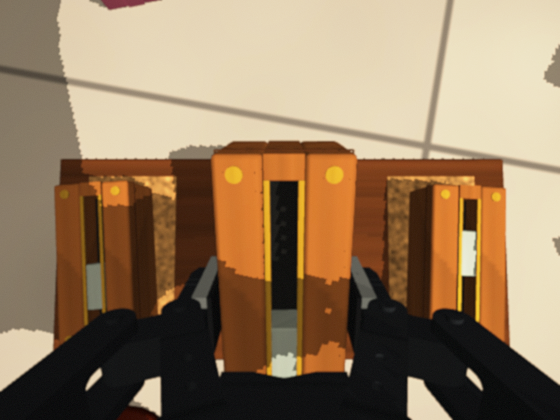

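The plug has run to the far end (rows 310–378), so the middle case is the loose one. Now near end down.

apply_moves:
  targets:
    - {"delta_pos": [20, 0, 5], "delta_rot": [1.2, -6.7, 0], "claw": 40}
    - {"delta_pos": [40, 0, 10], "delta_rot": [2.4, -13.3, 0], "claw": 40}
    - {"delta_pos": [50, 0, 10], "delta_rot": [3.6, -19.8, 0], "claw": 40}
    - {"delta_pos": [50, 0, 10], "delta_rot": [4.8, -26.4, 0], "claw": 40}
    - {"delta_pos": [50, 0, 10], "delta_rot": [6, -33, 0], "claw": 40}
    - {"delta_pos": [50, 0, 10], "delta_rot": [7.1, -39.2, 0], "claw": 40}
    - {"delta_pos": [50, 0, 10], "delta_rot": [7.1, -39.2, 0], "claw": 40}
    - {"delta_pos": [50, 0, 10], "delta_rot": [7.1, -39.2, 0], "claw": 40}

```text
clock: 10.45
eef_pos: [0.5527, -0.0506, 0.1518]
ee_rot: [-0.538, 0.613, -0.354, -0.458]
contact_force: [1.0, 0.4, -5.1]
width: 0.0488
```

```bash
python3 - <<'E'
from h import *
s=get_state();print(s["clock"],s["eef_pos"],s["contact_force"],s["width"],s["joint_positions"])
cv2.imwrite("pics/w10.png",camera("wrist"))
for t in(20,-20,0):print(t,to_yaw(10.4,tilt=t))
E
```

```text
10.45 [ 0.55273253 -0.05062281  0.15177484] [ 1.02371059  0.39390068 -5.10695007] 0.04879169201077984 [ 0.18162841  0.40221446 -0.17167963  2.16287662 -0.01600649  0.24702974
  1.80211116]
20 [-7.09531388 39.01971449 -0.06422714]
-20 [ 0.14157569 -0.32017666 -0.03734683]
0 [-3.47604539 19.34992014 -0.05117399]
```

View pics/w10.png

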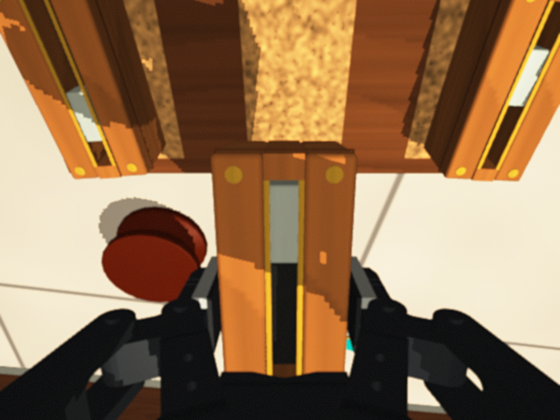

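The plug ran to the near end (rows 182–262), which confirms the middle case rattles. Set it back.

apply_moves:
  targets:
    - {"delta_pos": [-20, 0, 0], "delta_rot": [-1.2, 6.6, 0], "claw": 40}
    - {"delta_pos": [-40, 0, 0], "delta_rot": [-2.4, 13.2, 0], "claw": 40}
    - {"delta_pos": [-49, 0, -15], "delta_rot": [-3.5, 19.4, 0], "claw": 40}
    - {"delta_pos": [-49, 0, -45], "delta_rot": [-3.5, 19.4, 0], "claw": 40}
    - {"delta_pos": [-49, 0, -75], "delta_rot": [-3.5, 19.4, 0], "claw": 40}
    - {"delta_pos": [-49, 0, -98], "delta_rot": [-3.5, 19.4, 0], "claw": 40}
    - {"delta_pos": [-49, 0, -104], "delta_rot": [-3.5, 19.4, 0], "claw": 40}
    - {"delta_pos": [-49, 0, -104], "delta_rot": [-3.5, 19.4, 0], "claw": 40}

```text
clock: 11.3
eef_pos: [0.5055, -0.0496, 0.0469]
ee_rot: [0.452, -0.543, 0.452, 0.544]
contact_force: [0.7, 0.0, -2.5]
width: 0.049
```

apply_moves:
  targets:
    - {"delta_pos": [0, 0, -3], "delta_rot": [0, 0, 0], "claw": 40}
    - {"delta_pos": [0, 0, -4], "delta_rot": [0, 0, 0], "claw": 40}
    - {"delta_pos": [0, 0, -4], "delta_rot": [0, 0, 0], "claw": 40}

```text
clock: 11.6
eef_pos: [0.5055, -0.05, 0.0441]
ee_rot: [-0.453, 0.544, -0.452, -0.543]
contact_force: [0.5, 0.1, -4.5]
width: 0.0487
```

apply_moves:
  targets:
    - {"delta_pos": [0, 0, -2], "delta_rot": [0, 0, 0], "claw": 40}
    - {"delta_pos": [0, 0, -2], "delta_rot": [0, 0, 0], "claw": 40}

```text
clock: 11.8
eef_pos: [0.5055, -0.05, 0.0429]
ee_rot: [-0.453, 0.544, -0.452, -0.543]
contact_force: [-3.0, -0.1, 14.4]
width: 0.0487
```

Contact. Release, rise and go to the right pad.

apply_moves:
  targets:
    - {"delta_pos": [0, 0, 1], "delta_rot": [0, 0, 0], "claw": 85}
    - {"delta_pos": [0, 0, 1], "delta_rot": [0, 0, 0], "claw": 85}
    - {"delta_pos": [0, 0, 1], "delta_rot": [0, 0, 0], "claw": 85}
    - {"delta_pos": [0, 0, 3], "delta_rot": [0, 0, 0], "claw": 85}
    - {"delta_pos": [0, 0, 25], "delta_rot": [0, 0, 0], "claw": 85}
    - {"delta_pos": [0, 0, 65], "delta_rot": [0, 0, 0], "claw": 85}
    - {"delta_pos": [0, 0, 106], "delta_rot": [0, 0, 0], "claw": 85}

```text
clock: 12.5
eef_pos: [0.5043, -0.0499, 0.148]
ee_rot: [0.452, -0.543, 0.453, 0.544]
contact_force: [1.1, -0.1, -0.6]
width: 0.085
```

apply_moves:
  targets:
    - {"delta_pos": [7, -40, 0], "delta_rot": [0, 0, 1], "claw": 85}
    - {"delta_pos": [14, -80, 0], "delta_rot": [0, 0, 2], "claw": 85}
    - {"delta_pos": [20, -122, 0], "delta_rot": [0, 0, 3], "claw": 85}
    - {"delta_pos": [20, -122, 0], "delta_rot": [0, 0, 3], "claw": 85}
    - {"delta_pos": [20, -122, 0], "delta_rot": [0, 0, 3], "claw": 85}

```text
clock: 13.0
eef_pos: [0.5246, -0.173, 0.1471]
ee_rot: [0.439, -0.554, 0.439, 0.555]
contact_force: [-0.4, 1.0, 0.1]
width: 0.0849
```

```bash
python3 - <<'E'
from h import *
s=get_state();print(s["clock"],s["eef_pos"],to_yaw(13.5))
cv2.imwrite("pics/w11.png",camera("wrist"))
E
```

```text
13.0 [ 0.5245741  -0.17298282  0.14707923] [-0.01980748 -0.03060717  0.1763165 ]
```

View pics/w11.png

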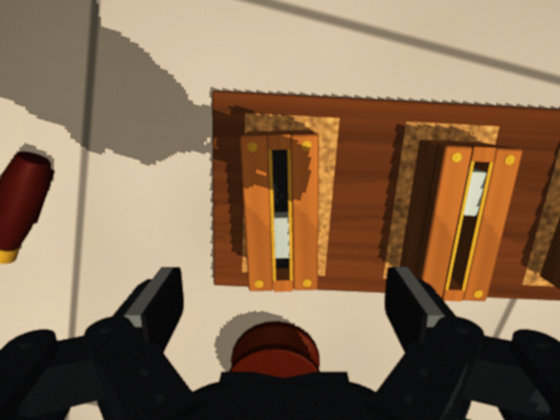

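The right case is centred in the jaws, with its plug at rows 213–260. Grip and lift.

apply_moves:
  targets:
    - {"delta_pos": [0, -0.5, -45], "delta_rot": [0, 0, 0.8], "claw": 85}
    - {"delta_pos": [0, -0.5, -80], "delta_rot": [0, 0, 0.8], "claw": 85}
    - {"delta_pos": [0, -0.5, -100], "delta_rot": [0, 0, 0.8], "claw": 85}
    - {"delta_pos": [0, -0.5, -105], "delta_rot": [0, 0, 0.8], "claw": 85}
    - {"delta_pos": [0, -0.5, -105], "delta_rot": [0, 0, 0.8], "claw": 40}
    - {"delta_pos": [0, -0.5, -105], "delta_rot": [0, 0, 0.8], "claw": 40}
    - {"delta_pos": [0, -0.5, -105], "delta_rot": [0, 0, 0.8], "claw": 40}
    - {"delta_pos": [0, -0.5, -105], "delta_rot": [0, 0, 0.8], "claw": 40}
  newtons: 60

```text
clock: 13.85
eef_pos: [0.526, -0.1726, 0.044]
ee_rot: [-0.434, 0.559, -0.434, -0.557]
contact_force: [-1.0, -0.4, 6.9]
width: 0.0491
```

apply_moves:
  targets:
    - {"delta_pos": [0, 0, 0], "delta_rot": [0, 0, 0], "claw": 40}
    - {"delta_pos": [0, 0, 5], "delta_rot": [0, 0, 0], "claw": 40}
    - {"delta_pos": [0, 0, 20], "delta_rot": [0, 0, 0], "claw": 40}
    - {"delta_pos": [0, 0, 50], "delta_rot": [0, 0, 0], "claw": 40}
    - {"delta_pos": [0, 0, 80], "delta_rot": [0, 0, 0], "claw": 40}
    - {"delta_pos": [0, 0, 100], "delta_rot": [0, 0, 0], "claw": 40}
    - {"delta_pos": [0, 0, 100], "delta_rot": [0, 0, 0], "claw": 40}

```text
clock: 14.55
eef_pos: [0.5263, -0.1728, 0.1454]
ee_rot: [-0.435, 0.56, -0.433, -0.557]
contact_force: [-0.7, -0.6, -3.8]
width: 0.0487
```

```bash
python3 - <<'E'
from h import *
s=get_state();print(s["clock"],s["eef_pos"],s["contact_force"],s["width"],s["joint_positions"])
cv2.imwrite("pics/w12.png",camera("wrist"))
for t in(20,-20,0):print(t,to_yaw(14.2,tilt=t))
E
```

```text
14.55 [ 0.52631461 -0.17281436  0.14544412] [-0.71151584 -0.5628307  -3.84933298] 0.04867862944762641 [ 0.28680162  0.50637455 -0.08007596  1.88806707  0.05721972  0.74422872
  1.9946328 ]
20 [-4.89469302 19.53276095 -0.08244791]
-20 [  4.9422154  -19.23881569  -0.06159974]
0 [ 0.02435088  0.14712185 -0.07276344]
```

View pics/w12.png

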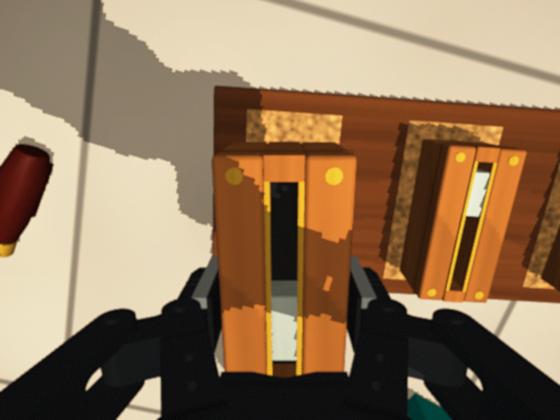

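Lifted, with the plug at rows 280–362. Tip far end down.

apply_moves:
  targets:
    - {"delta_pos": [0, 0, 0], "delta_rot": [-1.6, 6.5, 0], "claw": 40}
    - {"delta_pos": [0, 0, 0], "delta_rot": [-3.3, 13, 0], "claw": 40}
    - {"delta_pos": [0, 0, 0], "delta_rot": [-4.9, 19.5, 0], "claw": 40}
    - {"delta_pos": [0, 0, 0], "delta_rot": [-4.9, 19.5, 0], "claw": 40}
    - {"delta_pos": [0, 0, 0], "delta_rot": [-4.9, 19.5, 0], "claw": 40}
    - {"delta_pos": [0, 0, 0], "delta_rot": [-4.9, 19.5, 0], "claw": 40}

```text
clock: 15.2
eef_pos: [0.5239, -0.1731, 0.1419]
ee_rot: [0.331, -0.473, 0.525, 0.626]
contact_force: [-1.0, 0.1, -3.2]
width: 0.049
```

```bash
python3 - <<'E'
from h import *
s=get_state();print(s["clock"],s["eef_pos"],s["contact_force"],s["width"],s["joint_positions"])
cv2.imwrite("pics/w13.png",camera("wrist"))
for t in(20,-20,0):print(t,to_yaw(14.2,tilt=t))
E
```

```text
15.2 [ 0.52392092 -0.17305303  0.14191283] [-0.98106062  0.1493606  -3.19408426] 0.049044189846215926 [1.49293025e-01 6.64852601e-01 1.76008686e-03 1.63610143e+00
 1.42738550e-01 1.16947225e+00 1.89211009e+00]
20 [-0.0490939  -0.0618393   0.01695521]
-20 [ 9.75995127e+00 -3.88404712e+01 -5.64796284e-03]
0 [ 4.85480201e+00 -1.94513139e+01  5.82854652e-03]
```

View pics/w13.png

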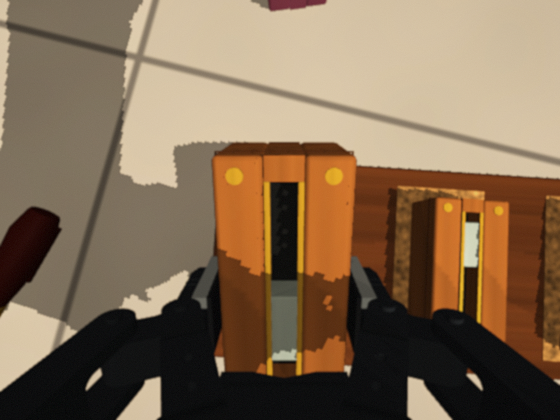

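Plug unmoved at rows 280–362. Near end down next.

apply_moves:
  targets:
    - {"delta_pos": [15, 0, 5], "delta_rot": [1.6, -6.5, 0], "claw": 40}
    - {"delta_pos": [30, 0, 10], "delta_rot": [3.3, -13, 0], "claw": 40}
    - {"delta_pos": [40, 0, 10], "delta_rot": [4.9, -19.5, 0], "claw": 40}
    - {"delta_pos": [40, 0, 10], "delta_rot": [6.5, -26, 0], "claw": 40}
    - {"delta_pos": [40, 0, 10], "delta_rot": [8.1, -32.4, 0], "claw": 40}
    - {"delta_pos": [40, 0, 10], "delta_rot": [9.7, -38.7, 0], "claw": 40}
    - {"delta_pos": [40, 0, 10], "delta_rot": [9.7, -38.7, 0], "claw": 40}
    - {"delta_pos": [40, 0, 10], "delta_rot": [9.7, -38.7, 0], "claw": 40}

```text
clock: 16.05
eef_pos: [0.5636, -0.1739, 0.1529]
ee_rot: [-0.523, 0.624, -0.333, -0.475]
contact_force: [0.4, 0.2, -3.6]
width: 0.049
```

```bash
python3 - <<'E'
from h import *
s=get_state();print(s["clock"],s["eef_pos"],s["contact_force"],s["width"],s["joint_positions"])
cv2.imwrite("pics/w14.png",camera("wrist"))
for t in(20,-20,0):print(t,to_yaw(14.2,tilt=t))
E
```

```text
16.05 [ 0.5636099  -0.17385868  0.15286608] [ 0.35313964  0.15465655 -3.64541753] 0.04896121530786274 [ 0.5329199   0.46375936 -0.29138623  2.04160046 -0.12378382  0.35739843
  2.21691431]
20 [-9.66682431 38.5600069  -0.04989843]
-20 [ 0.15497137 -0.21539277 -0.01659186]
0 [-4.75495457 19.17255305 -0.03341816]
```

View pics/w14.png

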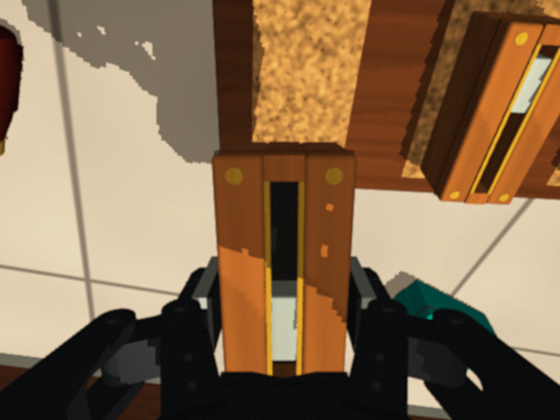

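Plug unmoved, so the right case is sound. Set it back.

apply_moves:
  targets:
    - {"delta_pos": [-15, 0, 0], "delta_rot": [-1.6, 6.5, 0], "claw": 40}
    - {"delta_pos": [-30, 0, 0], "delta_rot": [-3.2, 13, 0], "claw": 40}
    - {"delta_pos": [-39, 1, -15], "delta_rot": [-4.8, 19.2, 0], "claw": 40}
    - {"delta_pos": [-39, 1, -45], "delta_rot": [-4.8, 19.2, 0], "claw": 40}
    - {"delta_pos": [-39, 1, -75], "delta_rot": [-4.8, 19.2, 0], "claw": 40}
    - {"delta_pos": [-39, 1, -98], "delta_rot": [-4.8, 19.2, 0], "claw": 40}
    - {"delta_pos": [-39, 1, -106], "delta_rot": [-4.8, 19.2, 0], "claw": 40}
    - {"delta_pos": [-39, 1, -106], "delta_rot": [-4.8, 19.2, 0], "claw": 40}

```text
clock: 16.9
eef_pos: [0.5269, -0.1704, 0.046]
ee_rot: [0.433, -0.558, 0.434, 0.559]
contact_force: [-0.4, 0.0, -3.2]
width: 0.0489
```

apply_moves:
  targets:
    - {"delta_pos": [0, 0, -2], "delta_rot": [0, 0, 0], "claw": 40}
    - {"delta_pos": [0, 0, -2], "delta_rot": [0, 0, 0], "claw": 40}
    - {"delta_pos": [0, 0, -2], "delta_rot": [0, 0, 0], "claw": 40}

```text
clock: 17.2
eef_pos: [0.5265, -0.1717, 0.0452]
ee_rot: [-0.434, 0.559, -0.434, -0.558]
contact_force: [0.4, 0.8, -4.1]
width: 0.0489
```

apply_moves:
  targets:
    - {"delta_pos": [0, 0, -2], "delta_rot": [0, 0, 0], "claw": 40}
    - {"delta_pos": [0, 0, -2], "delta_rot": [0, 0, 0], "claw": 40}

```text
clock: 17.4
eef_pos: [0.5265, -0.1717, 0.044]
ee_rot: [-0.434, 0.559, -0.434, -0.558]
contact_force: [-3.4, 0.9, 12.8]
width: 0.0486
```

apply_moves:
  targets:
    - {"delta_pos": [0, 0, 1], "delta_rot": [0, 0, 0], "claw": 85}
    - {"delta_pos": [0, 0, 1], "delta_rot": [0, 0, 0], "claw": 85}
    - {"delta_pos": [0, 0, 1], "delta_rot": [0, 0, 0], "claw": 85}
    - {"delta_pos": [0, 0, 3], "delta_rot": [0, 0, 0], "claw": 85}
    - {"delta_pos": [0, 0, 25], "delta_rot": [0, 0, 0], "claw": 85}
    - {"delta_pos": [0, 0, 65], "delta_rot": [0, 0, 0], "claw": 85}
    - {"delta_pos": [0, 0, 106], "delta_rot": [0, 0, 0], "claw": 85}

```text
clock: 18.1
eef_pos: [0.5253, -0.1713, 0.1489]
ee_rot: [0.434, -0.557, 0.434, 0.559]
contact_force: [0.7, -1.0, -0.5]
width: 0.0854
```

apply_moves:
  targets:
    - {"delta_pos": [-7, 40, 0], "delta_rot": [0, 0, -1.3], "claw": 85}
    - {"delta_pos": [-14, 80, 0], "delta_rot": [0, 0, -2.6], "claw": 85}
    - {"delta_pos": [-21, 122, 0], "delta_rot": [0, 0, -3.8], "claw": 85}
    - {"delta_pos": [-21, 122, 0], "delta_rot": [0, 0, -3.8], "claw": 85}
    - {"delta_pos": [-21, 122, 0], "delta_rot": [0, 0, -3.8], "claw": 85}

```text
clock: 18.6
eef_pos: [0.5049, -0.0484, 0.1485]
ee_rot: [0.452, -0.544, 0.451, 0.544]
contact_force: [-0.9, -1.3, 0.6]
width: 0.0849
```

```bash
python3 - <<'E'
from h import *
s=get_state();print(s["clock"],s["eef_pos"],to_yaw(10.4))
cv2.imwrite("pics/w15.png",camera("wrist"))
E
```

```text
18.6 [ 0.50493878 -0.0484123   0.14847027] [-0.0142105   0.00332809 -0.24199644]
```

View pics/w15.png

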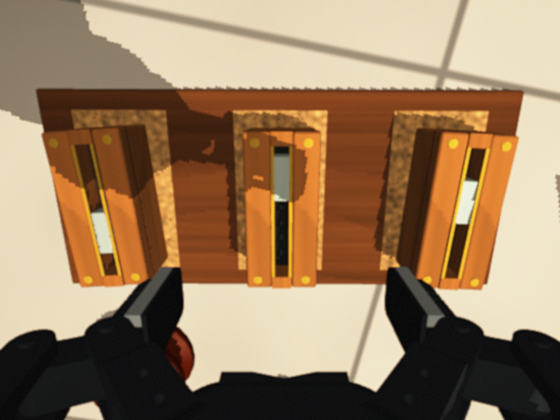

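All three cases stand as they did at the start (compare the earlier middle view), with the middle plug now near its near stop. Grip the middle case again.

apply_moves:
  targets:
    - {"delta_pos": [0, -1, -45], "delta_rot": [0, 0, 0], "claw": 85}
    - {"delta_pos": [0, -1, -80], "delta_rot": [0, 0, 0], "claw": 85}
    - {"delta_pos": [0, -1, -101], "delta_rot": [0, 0, 0], "claw": 85}
    - {"delta_pos": [0, -1, -106], "delta_rot": [0, 0, 0], "claw": 85}
    - {"delta_pos": [0, -1, -106], "delta_rot": [0, 0, 0], "claw": 40}
    - {"delta_pos": [0, -1, -106], "delta_rot": [0, 0, 0], "claw": 40}
    - {"delta_pos": [0, -1, -106], "delta_rot": [0, 0, 0], "claw": 40}
    - {"delta_pos": [0, -1, -106], "delta_rot": [0, 0, 0], "claw": 40}
  newtons: 60

```text
clock: 19.45
eef_pos: [0.5058, -0.0508, 0.0437]
ee_rot: [-0.453, 0.544, -0.452, -0.543]
contact_force: [-0.4, -1.1, 7.8]
width: 0.0486
```

apply_moves:
  targets:
    - {"delta_pos": [0, 0, 0], "delta_rot": [0, 0, 0], "claw": 40}
    - {"delta_pos": [0, 0, 5], "delta_rot": [0, 0, 0], "claw": 40}
    - {"delta_pos": [0, 0, 20], "delta_rot": [0, 0, 0], "claw": 40}
    - {"delta_pos": [0, 0, 50], "delta_rot": [0, 0, 0], "claw": 40}
    - {"delta_pos": [0, 0, 90], "delta_rot": [0, 0, 0], "claw": 40}
    - {"delta_pos": [0, 0, 130], "delta_rot": [0, 0, 0], "claw": 40}
    - {"delta_pos": [0, 0, 150], "delta_rot": [0, 0, 0], "claw": 40}

```text
clock: 20.15
eef_pos: [0.5057, -0.0505, 0.196]
ee_rot: [-0.453, 0.545, -0.451, -0.543]
contact_force: [0.7, 0.0, -4.5]
width: 0.049
```

Move out over the stand and tip near end down by 15°.

apply_moves:
  targets:
    - {"delta_pos": [20, -12, 0], "delta_rot": [0, 0, 0], "claw": 40}
    - {"delta_pos": [50, -28, 0], "delta_rot": [0, 0, 0], "claw": 40}
    - {"delta_pos": [80, -45, 0], "delta_rot": [0.7, -3.7, 0], "claw": 40}
    - {"delta_pos": [110, -62, 0], "delta_rot": [1.4, -7.4, 0], "claw": 40}
    - {"delta_pos": [140, -79, 0], "delta_rot": [2.1, -11, 0], "claw": 40}
    - {"delta_pos": [155, -87, 0], "delta_rot": [2.7, -14.7, 0], "claw": 40}
    - {"delta_pos": [163, -92, 0], "delta_rot": [2.7, -14.7, 0], "claw": 40}
    - {"delta_pos": [163, -92, 0], "delta_rot": [2.7, -14.7, 0], "claw": 40}

```text
clock: 20.95
eef_pos: [0.6677, -0.1431, 0.1922]
ee_rot: [-0.519, 0.597, -0.379, -0.481]
contact_force: [0.0, 1.2, -4.4]
width: 0.0487
```

apply_moves:
  targets:
    - {"delta_pos": [0, 0, 0], "delta_rot": [0, 0, 0], "claw": 40}
    - {"delta_pos": [0, 0, 0], "delta_rot": [0, 0, 0], "claw": 40}
    - {"delta_pos": [0, 0, 0], "delta_rot": [0, 0, 0], "claw": 40}
    - {"delta_pos": [0, 0, 0], "delta_rot": [0, 0, 0], "claw": 40}
    - {"delta_pos": [0, 0, 0], "delta_rot": [0, 0, 0], "claw": 40}

```text
clock: 21.45
eef_pos: [0.6679, -0.1421, 0.1924]
ee_rot: [-0.519, 0.598, -0.378, -0.48]
contact_force: [-0.5, -0.6, -4.6]
width: 0.0489
```

```bash
python3 - <<'E'
from h import *
s=get_state();print(s["clock"],s["eef_pos"],s["contact_force"],s["width"],np.round(s["joint_positions"],2),np.abs(s["joint_vel"]).max())
x=rot(s).as_matrix()[:,0];print("axis",x,"case origin",s["eef_pos"]+.034*x, to_yaw(10.4,tilt=0))
cv2.imwrite("pics/w16.png",camera("wrist"));cv2.imwrite("pics/s16.png",camera("scene"));cv2.imwrite("pics/t16.png",camera("top"))
E
```

```text
21.45 [ 0.66787849 -0.14210782  0.19237849] [-0.46082871 -0.61350186 -4.57095602] 0.048900099408748704 [ 0.25  0.53 -0.1   1.72 -0.07  0.65  1.97] 0.002821834230172943
axis [ 0.25345082  0.04694853 -0.96620832] case origin [ 0.67649582 -0.14051158  0.15952741] [-2.70724053 14.68995882 -0.10415554]
```

View pics/w16.png

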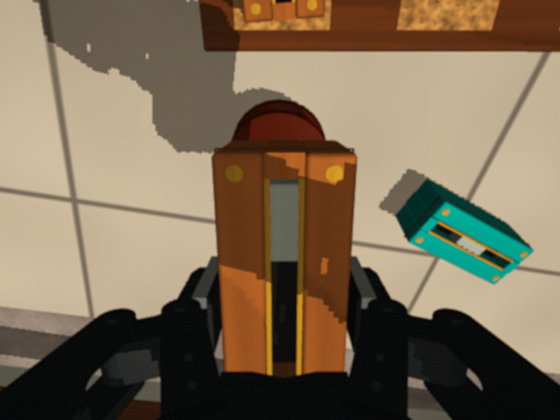

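View pics/s16.png

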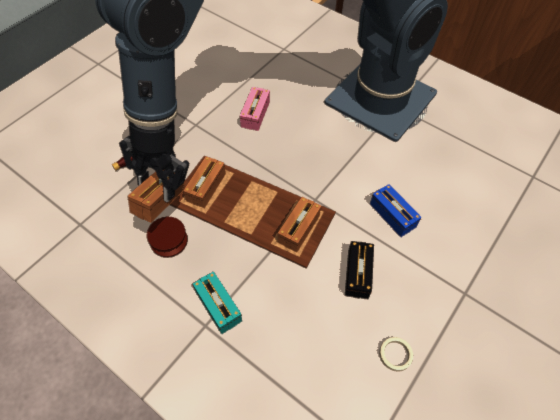

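View pics/t16.png

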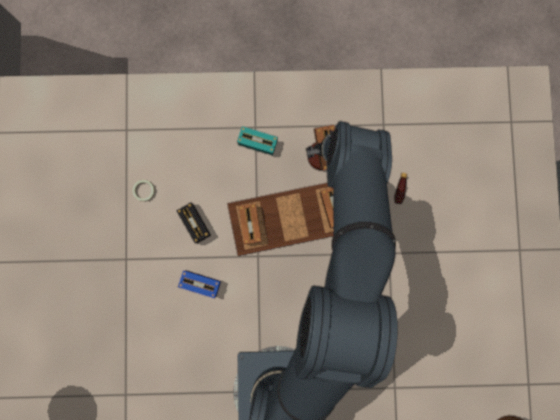

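The plug lies at the low near end (rows 182–262). The case is still, with its origin about 3 mm from the stand's axis and 160 mm up. The stand (167,236) and ring (396,353), the handle (401,188 in the top view) and both sound cases are where they started. Handing in.

```bash
python3 -c "
from rig import *
print(sign_off(), get_state()['clock'])"
```

```text
the job is handed in; nothing more can be done
the job is handed in; nothing more can be done
```

I shook the left, middle and right cases in that order, about 20° far end down and then near end down, and set each back upright on its own pad. Only the middle case's plug moved, running to the far stop and then the near stop, so the middle case is the one that rattles. The job was handed in with the arm holding it over the bowl stand, and sign-off gave no verdict.

**Last checks, all good:**
- **Held case:** it was still at about 21.5 s, tipped 15° near end down, with the plug against the low end.
- **Position:** its underside centre was about 3 mm from the stand's axis and 160 mm up. I work that out as roughly 105 mm of clear air above the stand at the low end.
- **Everything else:** the two sound cases, the stand, the ring gauge and the handle showed no visible shift, judged by eye in the final pictures.

**Disagreement:** the two fixed cameras differed by about 5 mm in y on where the cases stood. The wrist camera settled it before each grasp.

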